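Lock the closing ring of the specimen pail

TASK

One of the two steel specimen pails still has the lever of its closing ring standing open. Push that lever round against its own pail with the outside of your fingers, past the dead point, until it snaps home against the ring and stays there; do not take it between the fingers. Leave the other, already locked pail shut and everything else on the bench where it stands.

Things in the scene. Friction and masses are not known exactly. Their poses are not given: they have to be found in the camera images.
- pail_a: the pail to be locked: plain steel, standing firmly in a low bench socket (it does not shift), body 174 mm across, 196 mm tall; its lid is held by a closing ring 182 mm across round the very top, 178 to 196 mm above the bench. Origin: centre of its underside, z up. Its wire handle hangs down at the side; nothing on the pail stands above 202 mm
- lever_a (a joint): angle of the open ring lever of pail_a (rad) about its vertical pin. 0 = locked home against the ring, about 2.0 = standing straight out from the pail, stop at 2.35. Starts between 1.55 and 2.2; it is pushed shut counter-clockwise seen from above. The dead point is at 0.37: short of it (below 1.5) the lever springs back open if let go, past it the ring throws it to 0 and holds it there
- lever_a_pivot (a point): the lever's pin: 96 mm from the pail's axis, 187 mm above its underside. The frame turns with the lever: x from the pin towards the free end, z up, y the side towards which it is pushed shut (when locked, towards the pail's axis). The lever is a steel strip 16 mm high (z -8 to 8), 5 mm thick, bowed like the ring towards -y; it is pushed on its -y face. A flat link joins it within 25 mm of the pin
- lever_a_push (a point): a point on the lever's pushing (-y) face, at x = 66, y = -9.6, z = 0 mm in the frame of lever_a_pivot and with the same axes: a good place to push. The push needed grows from almost nothing while the ring is loose (above 1.5 rad) to about 6 N here near 1.0 rad, and falls to nothing at the dead point
- lever_a_tip (a point): outer end of the lever's lip, 99 mm from the pin; the last 14 mm bend outwards (-y) as a thumb lip
- pail_b: the other pail, exactly the same make and size and fixed likewise, its lever already locked; to be left alone. Origin: centre of its underside
- lever_b (a joint): angle of the ring lever of pail_b, same meaning, 0 = locked; starts locked
- cup1: screw-capped specimen cup, 65 mm across, 72 mm tall, standing loose near the pails; origin at the centre of its underside
- cup2: specimen cup like cup1
- cup3: specimen cup like cup1, white cap
- bottle: amber reagent bottle, 64 mm across, 150 mm tall; origin at the centre of its underside
- scanner: hand-held barcode scanner lying on its side, 170 x 66 x 38 mm; origin on the bench below its middle
- cassette: flat test cassette, 70 x 20 x 5 mm; origin at the centre of its underside
- tape: roll of sealing tape lying flat, 68 mm across, 24 mm tall; origin at the centre of its underside

How it is judged:
On the way:
1. the fingers push the lever round against the pull of the ring (contact force between the fingers and pail_a above 0.5 N and value of joint lever_a between 0.42 and 1.4 rad), for 0.1 s.
At the end, for the whole second after the job is handed in: The lever of pail_a lies locked home against its ring (below 0.05 rad) and stays there untouched; the lever of pail_b is still locked (below 0.05 rad); each bystander is within 30 mm of where it stood (value of joint each of lever_a, lever_b below 0.05 rad and distance of each of cup1, cup2, cup3, bottle, scanner, cassette, tape from where it was at the start of the episode below 0.03 m).
It fails at once if the lever is taken between the fingers (x of the grasp point in the frame of lever_a_pivot between 0.02 and 0.085 m and y of the grasp point in the frame of lever_a_pivot between -0.011 and 0.002 m and z of the grasp point in the frame of lever_a_pivot between -0.03 and 0.018 m).
It fails at once if the lever of the other, locked pail is opened (value of joint lever_b above 0.12 rad).
It fails at once if something else on the bench is moved more than 30 mm or picked up (distance of any of cup1, cup2, cup3, bottle, scanner, cassette, tape from where it was at the start of the episode above 0.03 m).
It also fails if it takes over 42 s, if anything falls off the work surface, if the arm or the gripper's body presses on something with over 40 N, if the wrist force passes 120 N, or if a joint passes its speed limit or range.

ROBOT

A 6-joint arm with a two-finger parallel gripper is mounted at the origin on the work surface. World frame = base frame: x ahead of the robot, y to its left, z up, the work surface at z = 0. Lengths are in m, angles in rad, forces in N, time in s.
With the tool pointing down it reaches from about 0.375 to 0.9 m from the base axis. Payload 3.1 kg.
Tool frame: the origin (TCP) lies between the finger pads; the fingertips stand 22 mm ahead of it and the grasp point (between the pads) lies 3 mm ahead of it; z points along the fingers, y is the line along which they close (so a half turn about z gives the same grasp; the last joint's range is limited). The gripper opens to 87 mm and grips with 3 to 60 N. Pads are 19 mm wide; open, the fingers measure 117 mm over their backs; the gripper's body (75 mm by 190 mm) begins 51 mm behind the grasp point.
Start: joints at [-1.415, 0.527, 1.433, -0, 1.181, -0.178], TCP at [0.205, -0.59, 0.245] pointing down, gripper open.
Joint ranges: [-3.08, 3.08], [-0.75, 2.2], [0.22, 2.44], [-1.43, 4.57], [0, 2.65], [-2.85, 2.85]. Speed limits (rad/s): [2.79, 2.79, 3.14, 3.14, 3.14, 3.14].

INTERFACE

Orientations are given as a unit quaternion [x, y, z, w].
In Python, from rig import get_obs, camera, get_calibration, hand_in, cut_out gives the robot as it stands.
- The arm moves only by the shell command python3 -m inch 'ROWS' [OPENING] [FORCE]. ROWS is JSON, one flat list of numbers, 6 for each row, row after row: the shift along the tool's x, y, z scaled (see below), then the turn, a rotation vector about the tool's x, y, z scaled (see below). A call has 1 to 20 rows; each row is the pose to reach, as a shift and turn from the pose commanded when the call began, along the tool's axes at that moment; what a row does not reach only later rows make up. The controller multiplies each number of a shift by 0.08 m and each number of a turn by 90 degrees. A row lasts 1/12 s, in which the tool goes at most 41.7 mm and 7.16 degrees, less where a joint would pass 70% of its speed; a pose out of reach is approached as far as the arm can. A call with a number of a shift or a turn outside -1 to 1 is refused whole. A call with a gripper value outside its range is refused whole. OPENING is the finger opening in mm, from 0 to 87, set as the call begins (- or left out, the last holds). The fingers move at their own pace and stop on an object; FORCE is the grip in N (left out, the last holds). Time passes only in rows, so rows that repeat a pose let the fingers close. It gives the time, the measured TCP pose, the force, the opening and the grip force at its end, in the units of the state.
- get_obs(): the state, without advancing time (a new reading comes with each control period).
- camera(name): name is "scene" or "top" or "wrist"; returns the picture (384x512x3 uint8, red, green, blue); there is no depth.
- get_calibration(name): a dict with "vertical_fov" (degrees; the focal length in pixels is half the picture's height over the tangent of half this angle, whatever the lens; pixels are square), "cx", "cy" (the principal point, pixels), "T" (4x4, takes a point from camera to world coordinates). Camera axes: x right, y down, z forward; pixel columns grow to the right and rows downward; lengths in m; the calibration is good to about 2 mm. A picture is of the moment at which its call begins: read the wrist's pose just before it. get_calibration takes no time and is no camera call; for the wrist camera it gives the pose at the moment of the call.
- hand_in(): hands the job in; it is judged then, once.
Trained networks look in the newest picture that a camera, given by its name, has taken for a name from the list of things; names that differ only in an ending like _2 or _b are one class to them, and where a whole thing is asked for, a point or a joint stands for the part that bears it (a point fixed in the world has none). Each returns a list of dicts, best first, with "conf" (0 to 1); they miss things now and then, are a little off and sometimes report something else, mostly with a low value. They report only what shows in the picture. A call takes as long as a camera call.
- cut_out(camera, thing): "region" (384x512 bool, what is visible of it) and "bbox" ([left, top, right, bottom] in pixels, round what is visible of it).
The state is a dict: "time": time; "q": joint angles; "joint_velocities": joint speeds; "joint_torque": joint torques, N m; "position": TCP position; "tool_rot": TCP orientation; "ft_force": force on the tool from outside, world axes, zero at the start; "moment": the same for the moment, N m; "grip_width": finger opening in m; "grip_force": force on a finger pad.
Only numpy, scipy, OpenCV 4.12 (cv2) and the standard library are available. Lean on these libraries where they do the work, as an engineer would, in place of code of your own. Each camera call takes 0.05 s, during which the arm holds its last target. There are 200 camera calls.

## Working session

There is one attempt and no reset: what is moved stays moved. The work goes in short steps, Python scripts to look and compute and a shell command to move; the robot and the scene stay as the last step left them, time stands still between calls to the robot, and variables do not carry over. Pictures are saved under pics/ and viewed, at most 10 in all, crops included, and the job is handed in when it is done.

```bash
mkdir -p pics
cat > h.py <<'E'
import numpy as np,cv2
from rig import *
def cal(n):
    c=get_calibration(n);f=192/np.tan(np.radians(c["vertical_fov"])/2);return f,c["cx"],c["cy"],np.array(c["T"])
def proj(n,P):
    f,cx,cy,T=cal(n);P=np.atleast_2d(P);p=(P-T[:3,3])@T[:3,:3];return np.c_[f*p[:,0]/p[:,2]+cx,f*p[:,1]/p[:,2]+cy]
def unproj(n,uv,z):
    f,cx,cy,T=cal(n);uv=np.atleast_2d(uv);d=np.c_[(uv[:,0]-cx)/f,(uv[:,1]-cy)/f,np.ones(len(uv))]@T[:3,:3].T
    return T[:3,3]+d*((z-T[2,3])/d[:,2])[:,None]
E
python3 - <<'E'
from h import *
for n in("top","scene"):
    im=camera(n);cv2.imwrite(f"pics/{n}0.png",cv2.resize(im[:,:,::-1],(800,600),interpolation=cv2.INTER_CUBIC))
    print(n,cal(n)[0],cal(n)[3].round(3).tolist())
    for t in("pail_a","lever_a","cup1","cup3","bottle","scanner","cassette","tape"):
        for r in cut_out(n,t): print(t,round(r["conf"],2),np.round(r["bbox"]),int(r["region"].sum()))
o=get_obs();print(o["time"],o["position"],o["tool_rot"],o["grip_width"])
E
```

```text
top 393.3585147394932 [[-0.014, -0.996, 0.088, 0.415], [-1.0, 0.013, -0.017, -0.026], [0.016, -0.088, -0.996, 1.156], [0.0, 0.0, 0.0, 1.0]]
pail_a 0.71 [271. 140. 388. 215.] 4998
lever_a 0.66 [203. 163. 210. 189.] 49
lever_a 0.63 [362. 164. 391. 173.] 95
cup1 0.82 [156. 105. 184. 130.] 504
cup1 0.65 [248. 238. 269. 263.] 414
cup1 0.6 [216. 106. 238. 131.] 477
cup1 0.38 [201. 164. 210. 204.] 120
cup3 0.82 [156. 105. 184. 130.] 504
cup3 0.65 [248. 238. 269. 263.] 414
cup3 0.6 [216. 106. 238. 131.] 477
cup3 0.38 [201. 164. 210. 204.] 120
bottle 0.83 [292. 104. 318. 136.] 596
scanner 0.87 [338. 263. 393. 312.] 1036
cassette 0.61 [290. 234. 303. 260.] 158
tape 0.81 [129. 256. 153. 284.] 323
scene 458.5779989896905 [[0.995, 0.052, -0.085, 0.608], [0.1, -0.598, 0.795, -1.138], [-0.009, -0.8, -0.6, 0.987], [0.0, 0.0, 0.0, 1.0]]
pail_a 0.97 [238. 186. 305. 289.] 5603
pail_a 0.65 [240. 128. 295. 197.] 3080
lever_a 0.6 [250. 156. 286. 161.] 188
lever_a 0.52 [264. 237. 273. 258.] 104
lever_a 0.23 [200. 203. 220. 229.] 458
cup1 0.95 [324. 163. 339. 189.] 403
cup1 0.79 [321. 195. 344. 218.] 471
cup1 0.61 [200. 203. 221. 232.] 469
cup1 0.27 [238. 188. 307. 288.] 5562
cup3 0.95 [324. 163. 339. 189.] 403
cup3 0.79 [321. 195. 344. 218.] 471
cup3 0.61 [200. 203. 221. 232.] 469
cup3 0.27 [238. 188. 307. 288.] 5562
bottle 0.61 [317. 220. 346. 270.] 864
scanner 0.75 [119. 265. 182. 311.] 1146
cassette 0.2 [316. 219. 345. 271.] 884
tape 0.56 [116. 266. 183. 313.] 1133
tape 0.5 [206. 154. 223. 170.] 186
0.9 [ 0.20480481 -0.59050328  0.24460937] [ 9.86105477e-01  1.66120384e-01 -7.62370052e-06  8.25201388e-05] 0.08662615936428222
```

View pics/top0.png

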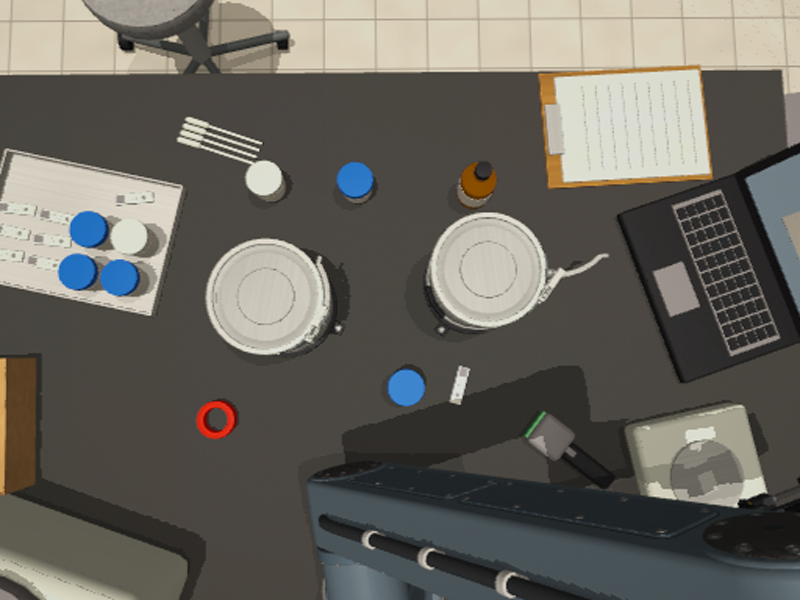

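View pics/scene0.png

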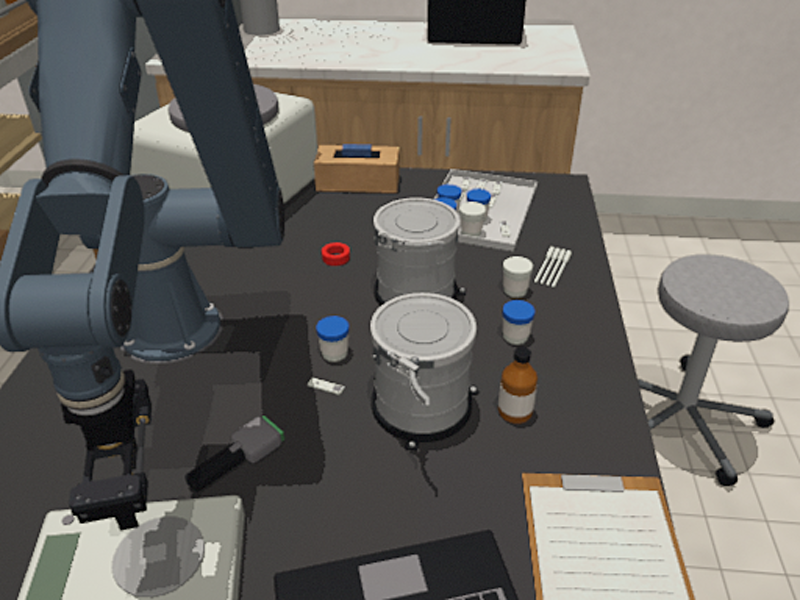

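The top view shows the open-lever pail at about (487,270) of the 800-px picture. Its lever points right, with the tip at (607,256). The locked pail is at (267,297). The scene view agrees. Next I'll fit the pail axis and zoom in on the lever.

Run:
```python
from h import *
from scipy.optimize import minimize
im=camera("top");im2=camera("scene")
g={n:cv2.GaussianBlur(cv2.cvtColor(i,cv2.COLOR_RGB2GRAY),(0,0),1.0).astype(float) for n,i in(("top",im),("scene",im2))}
a=np.linspace(0,2*np.pi,240,endpoint=False)
def samp(n,c,r,z):
    P=np.c_[c[0]+r*np.cos(a),c[1]+r*np.sin(a),np.full(240,z)];uv=proj(n,P).astype(np.float32)
    return cv2.remap(g[n].astype(np.float32),uv[:,0].reshape(1,-1),uv[:,1].reshape(1,-1),1)[0]
c0=unproj("top",[[312,172.5]],.196)[0];print("c0",c0)
best=max(((np.clip(samp("top",c,.088,.196)-samp("top",c,.095,.196),-20,60).mean(),c) for c in ((c0[0]+dx,c0[1]+dy) for dx in np.arange(-.02,.021,.002) for dy in np.arange(-.02,.021,.002))),key=lambda t:t[0])
print(best); c=best[1]
z=np.array([*c,.187])
u=proj("top",z)[0].astype(int)
for n,(x0,y0,x1,y1) in(("top",(325,140,405,200)),("scene",(225,180,325,255))):
    i=(im if n=="top" else im2).copy()
    s=8
    b=cv2.resize(i[y0:y1,x0:x1,::-1],None,fx=s,fy=s,interpolation=cv2.INTER_CUBIC)
    for d in range(0,360,10):
        p=(proj(n,[c[0]+.096*np.cos(np.radians(d)),c[1]+.096*np.sin(np.radians(d)),.187])[0]+.5-[x0,y0])*s
        cv2.circle(b,tuple(int(v) for v in p),2,(0,0,255),-1)
        cv2.putText(b,str(d),tuple(int(v) for v in p),0,.4,(0,0,255),1)
    cv2.imwrite(f"pics/{n}z.png",b)
```

```text
c0 [ 0.55188445 -0.17660507  0.196     ]
(np.float32(58.630497), (np.float64(0.5558844542023309), np.float64(-0.17660507434994233)))
```

View pics/topz.png

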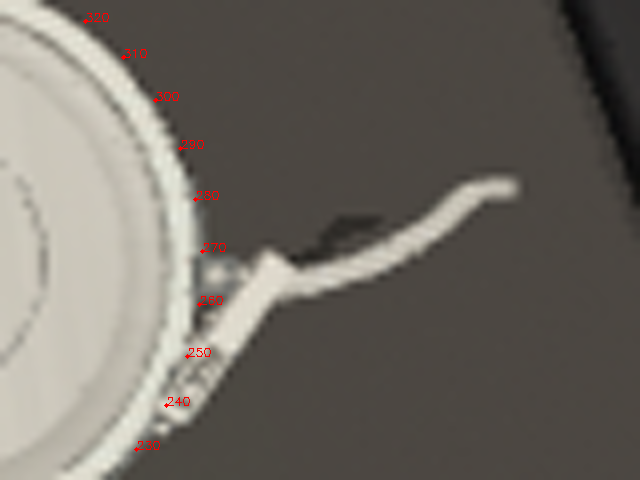

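View pics/scenez.png

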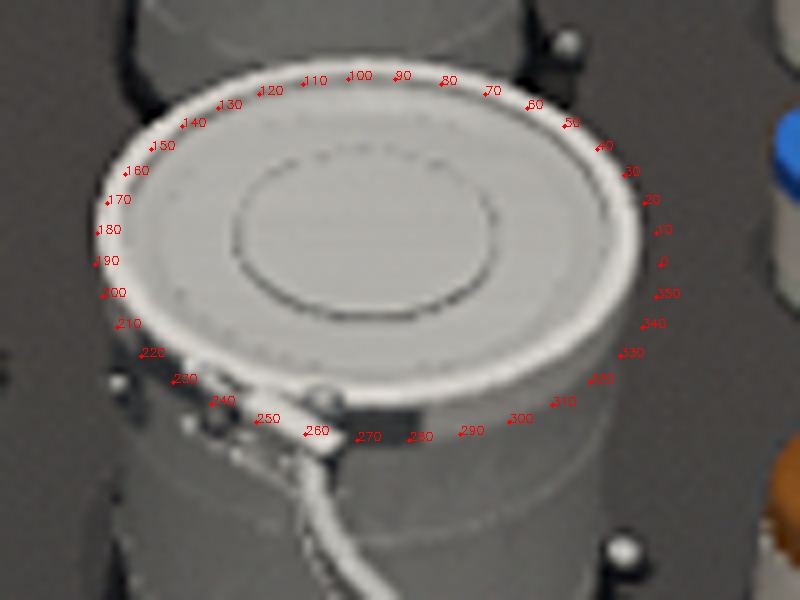

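The zooms show the lever pin at about (215,272) in the top crop, near 266° on the ring. The link reaches the lever at (275,272), and the lever runs to its tip at (515,187). The pin–tip length of about 96 mm agrees with the 99 mm given. Both crops put the fitted centre about 3 mm too far in +x and +y. I'll plan the push with closed fingers and a fixed tool orientation.

```bash
cat > plan.py <<'E'
from h import *
from scipy.spatial.transform import Rotation as R
c=np.array([.553,-.179])
pin=unproj("top",[[325+215/8-.5,140+272/8-.5]],.195)[0][:2];tip=unproj("top",[[325+515/8-.5,140+187/8-.5]],.195)[0][:2]
end=unproj("top",[[325+475/8-.5,140+190/8-.5]],.195)[0][:2]
phi=np.arctan2(*(pin-c)[::-1])
th0=phi+np.pi/2+.46   # world angle of lever x when locked
cur=np.arctan2(*(end-pin)[::-1]);cur+=2*np.pi*round((th0-cur)/(2*np.pi))
pin=c+.096*(pin-c)/np.linalg.norm(pin-c)
def tcp(th,Rt,gap=0,x=.066):
    w=th0-th;ex=np.array([np.cos(w),np.sin(w)]);ey=np.array([-ex[1],ex[0]])
    s=abs(ey@Rt[:2,0])*.0095+abs(ey@Rt[:2,1])*.015
    return pin+x*ex-(.0096+s+gap)*ey
E
python3 - <<'E'
from plan import *
o=get_obs();Rt=R.from_quat(o["tool_rot"]).as_matrix();print("tool x,y",Rt[:2,0].round(3),Rt[:2,1].round(3))
print("pin",pin,"r before",np.linalg.norm(pin-c),"phi",np.degrees(phi),"tip len",np.linalg.norm(tip-pin),"theta",th0-cur)
for th,g in((th0-cur,.03),(th0-cur,0),(1.4,0),(1.1,0),(.8,0),(.5,0),(.3,0),(.15,0),(0,0)):
    p=np.r_[tcp(th,Rt,g),.196];print(round(th,2),p.round(3),"rows from now",((p-o["position"])@Rt/.08).round(2))
E
```

```text
tool x,y [0.945 0.328] [ 0.328 -0.945]
pin [ 0.54834633 -0.27488714] r before 0.09599999999999997 phi -92.77854570920094 tip len 0.0973765867593087 theta 1.6894900012278584
1.69 [ 0.52  -0.352  0.196] rows from now [ 4.69 -1.52  0.61]
1.69 [ 0.549 -0.344  0.196] rows from now [ 5.07 -1.51  0.61]
1.4 [ 0.566 -0.342  0.196] rows from now [ 5.28 -1.45  0.61]
1.1 [ 0.583 -0.337  0.196] rows from now [ 5.51 -1.45  0.61]
0.8 [ 0.599 -0.325  0.196] rows from now [ 5.74 -1.52  0.61]
0.5 [ 0.612 -0.308  0.196] rows from now [ 5.96 -1.67  0.61]
0.3 [ 0.617 -0.294  0.196] rows from now [ 6.08 -1.82  0.61]
0.15 [ 0.619 -0.282  0.196] rows from now [ 6.15 -1.95  0.61]
0 [ 0.619 -0.272  0.196] rows from now [ 6.2  -2.07  0.61]
```

```bash
python3 -m inch '[0.45,-0.15,0,0,0,0, 0.9,-0.3,0,0,0,0, 0.9,-0.3,0,0,0,0]' 0 20
python3 -m inch '[0.45,-0.15,0,0,0,0, 0.9,-0.3,0,0,0,0, 0.9,-0.3,0,0,0,0]'
python3 -m inch '[0.45,-0.15,0,0,0,0, 0.9,-0.3,0,0,0,0, 0.9,-0.3,0,0,0,0]'
python3 -m inch '[0.45,-0.15,0,0,0,0, 0.9,-0.3,0,0,0,0, 0.9,-0.3,0,0,0,0]'
python3 -m inch '[0.45,-0.15,0,0,0,0, 0.9,-0.32,0,0,0,0, 0.9,-0.32,0,0,0,0, 0.9,-0.32,0,0,0,0]'
python3 - <<'E'
from plan import *
ims=[camera(n) for n in("top","scene","wrist")]
cv2.imwrite("pics/pre.png",np.hstack([cv2.resize(ims[0][110:270,230:430],(400,320)),cv2.resize(ims[1][150:310,160:360],(400,320))])[:,:,::-1])
o=get_obs();Rt=R.from_quat(o["tool_rot"]).as_matrix();print(o["position"],Rt[:2,0],o["grip_width"])
for th,g in((1.69,.03),(1.69,.01)):
    p=np.r_[tcp(th,Rt,g),.196];print(th,((p-o["position"])@Rt/.08).round(2))
E
```

```text
time: 1.25
position: [0.2691, -0.5395, 0.2443]
tool_rot: [0.986, 0.168, 0.002, -0.002]
ft_force: [-0.9, 0.5, 0.2]
grip_width: 0.0745
grip_force: 0.0
time: 1.5
position: [0.3292, -0.4934, 0.2445]
tool_rot: [0.986, 0.169, 0.001, -0.002]
ft_force: [-0.8, 0.3, -0.2]
grip_width: 0.0552
grip_force: 0.0
time: 1.75
position: [0.3892, -0.4476, 0.2446]
tool_rot: [0.986, 0.169, 0.001, -0.001]
ft_force: [0.5, 0.4, -0.8]
grip_width: 0.035
grip_force: 0.0
time: 2.0
position: [0.4494, -0.4018, 0.2447]
tool_rot: [0.986, 0.169, 0.001, -0.001]
ft_force: [-1.2, 0.2, -0.5]
grip_width: 0.0149
grip_force: 0.0
time: 2.33
position: [0.5058, -0.3569, 0.2445]
tool_rot: [0.986, 0.168, -0.0, 0.0]
ft_force: [0.2, -0.3, -0.3]
grip_width: 0.0005
grip_force: 0.0
[ 0.50406647 -0.35870474  0.24449929] [0.94510253 0.32677303] 0.00023710602502135638
1.69 [ 0.21 -0.01  0.61]
1.69 [ 0.46 -0.    0.61]
```

View pics/pre.png

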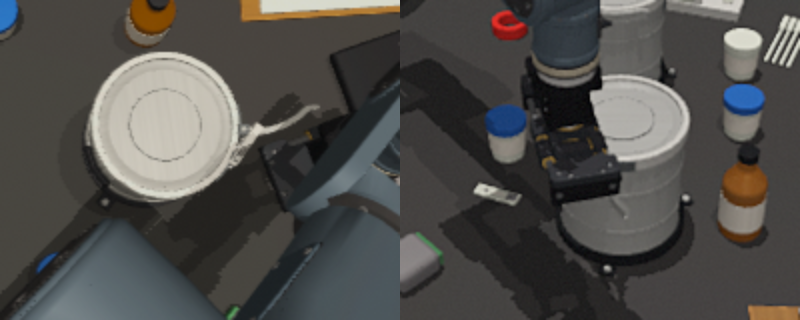

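The fist hovers about 40 mm on the -x side of the lever and clear of everything. In the left half the lever tip is at (315,107) and the fist at (275,155). I'll go down and start the push.

```bash
python3 -m inch '[0,0,0.3,0,0,0, 0,0,0.61,0,0,0, 0,0,0.61,0,0,0, 0.2,0,0.61,0,0,0, 0.4,0,0.61,0,0,0, 0.4,0,0.61,0,0,0, 0.4,0,0.61,0,0,0]'
python3 -m inch '[0.1,0.02,0,0,0,0, 0.2,0.03,0,0,0,0, 0.3,0.04,0,0,0,0, 0.4,0.05,0,0,0,0, 0.46,0.05,0,0,0,0, 0.52,0.05,0,0,0,0, 0.58,0.05,0,0,0,0, 0.63,0.05,0,0,0,0, 0.63,0.05,0,0,0,0, 0.63,0.05,0,0,0,0]'
python3 - <<'E'
from plan import *
ims=[camera(n) for n in("top","scene")]
cv2.imwrite("pics/mid.png",np.hstack([cv2.resize(ims[0][110:230,280:430],(400,320)),cv2.resize(ims[1][170:290,190:340],(400,320))])[:,:,::-1])
o=get_obs();Rt=R.from_quat(o["tool_rot"]).as_matrix();print(o["position"],o["ft_force"])
for th,g in((1.1,0),(.95,0),(.8,0),(.65,0),(.5,0),(.4,0),(.3,0),(.2,0),(.1,0)):
    p=np.r_[tcp(th,Rt,g),.196];print(th,((p-o["position"])@Rt/.08).round(2))
E
```

```text
time: 3.07
position: [0.5351, -0.3481, 0.1966]
tool_rot: [0.986, 0.166, 0.0, 0.001]
ft_force: [-0.8, -0.1, -0.5]
grip_width: 0.0006
grip_force: 0.0
time: 3.9
position: [0.5844, -0.3345, 0.1955]
tool_rot: [0.986, 0.166, -0.0, 0.0]
ft_force: [-2.5, -3.4, -0.7]
grip_width: 0.0005
grip_force: 1.7
[ 0.58420167 -0.33468841  0.19554678] [-2.10601534 -2.56040639 -1.61099753]
1.1 [-0.02  0.02 -0.01]
0.95 [ 0.1  -0.01 -0.01]
0.8 [ 0.22 -0.05 -0.01]
0.65 [ 0.33 -0.12 -0.01]
0.5 [ 0.43 -0.21 -0.01]
0.4 [ 0.5  -0.27 -0.01]
0.3 [ 0.55 -0.35 -0.01]
0.2 [ 0.6  -0.43 -0.01]
0.1 [ 0.64 -0.52 -0.01]
```

View pics/mid.png

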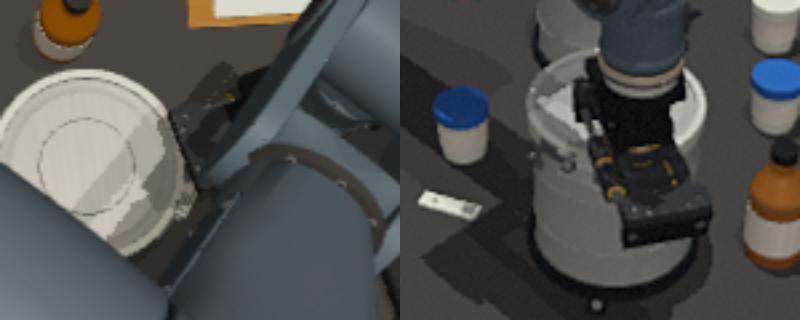

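The hand hides the lever in both views. The 4 N reaction on the tool points away from the lever, and no bystander has moved, so I'll continue round past the dead point.

```bash
python3 -m inch '[0.1,-0.01,0,0,0,0, 0.22,-0.05,0,0,0,0, 0.33,-0.12,0,0,0,0, 0.43,-0.21,0,0,0,0, 0.5,-0.27,0,0,0,0, 0.55,-0.35,0,0,0,0, 0.6,-0.43,0,0,0,0, 0.62,-0.48,0,0,0,0, 0.62,-0.48,0,0,0,0, 0.62,-0.48,0,0,0,0]'
python3 -m inch '[0.02,0.4,0,0,0,0, 0.03,0.8,0,0,0,0, 0.03,0.8,-0.4,0,0,0, 0.03,0.8,-0.8,0,0,0, 0.03,0.8,-0.8,0,0,0]'
python3 -m inch '[-0.5,0.2,0,0,0,0, -1,0.4,0,0,0,0, -1,0.4,0,0,0,0]'
python3 -m inch '[-0.5,0.2,0,0,0,0, -1,0.4,0,0,0,0, -1,0.4,0,0,0,0]'
python3 - <<'E'
from plan import *
ims=[camera(n) for n in("top","scene")]
cv2.imwrite("pics/end.png",np.hstack([cv2.resize(ims[0][110:230,280:430],(400,320),interpolation=2),cv2.resize(ims[1][170:290,190:340],(400,320),interpolation=2)])[:,:,::-1])
E
```

```text
time: 4.83
position: [0.6186, -0.2811, 0.1958]
tool_rot: [0.986, 0.167, 0.0, -0.0]
ft_force: [-0.4, -0.1, -0.3]
grip_width: 0.0004
grip_force: 0.0
time: 5.25
position: [0.6447, -0.345, 0.2664]
tool_rot: [0.986, 0.165, 0.004, 0.004]
ft_force: [1.4, 0.4, 1.5]
grip_width: 0.0003
grip_force: 0.0
time: 5.5
position: [0.5717, -0.4031, 0.26]
tool_rot: [0.987, 0.163, -0.002, 0.001]
ft_force: [-0.8, 0.5, 0.1]
grip_width: 0.001
grip_force: 0.0
time: 5.75
position: [0.5061, -0.4598, 0.2599]
tool_rot: [0.987, 0.163, -0.002, 0.001]
ft_force: [-0.4, 0.2, -0.2]
grip_width: 0.0007
grip_force: 0.0
```

View pics/end.png

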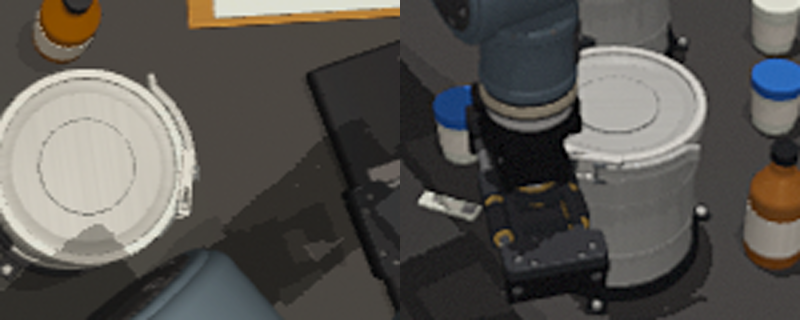

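The lever now lies along the ring, from (190,205) to its lip at (153,78) in the left half. It looks the same as on the locked pail, and the arm is clear of it.

```bash
python3 -c "
from rig import *
print(hand_in())"
```

```text
the job is handed in; nothing more can be done
None
```

I pushed pail_a's lever past its dead point with the closed fingers. The last picture shows it lying home against the ring with the arm clear, and the job is handed in at about 6 s of the 42 s; the hand-in gave no verdict back.

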